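Stow the three-section telescoping post

ROBOT

A 6-joint arm with a two-finger parallel gripper is mounted at the origin on a cart in front of the work surface, level with it; the furniture and walls round the work are solid. World frame = base frame: x ahead of the robot, y to its left, z up, the work surface at z = 0. Lengths are in m, angles in degrees, forces in N, time in s.
With the tool pointing down it reaches from about 0.4 to 0.825 m from the base axis. Payload 7 kg.
Tool frame: the origin (TCP) lies midway between the tips of the shut fingers; the grasp point (between the pads) lies 19 mm behind it (ctrl.grasp_offset is the distance from the TCP to the grasp point, in m); z points along the fingers, x is the direction in which the jaws open and shut, and the axes are right-handed (so a half turn about z gives the same grasp; the last joint's range is limited). The gripper opens to 88 mm and grips with 3 to 60 N. Pads are 19 mm wide; open, the fingers measure 130 mm over their backs; the gripper's body (78 mm by 193 mm) begins 47 mm behind the grasp point.
Start: joints at [-60.04, 20.546, 0.682, 0, -70.136, -16.507], TCP at [0.157, -0.656, 0.227] pointing down, gripper open.
Joint ranges: [-176.03, 176.03], [-82.01, 121.73], [-58.28, 71.71], [-173.87, 95.51], [-174.79, -0.11], [-173.66, 173.66]. Speed limits (degrees/s): [136.94, 136.94, 172.46, 180, 180, 180].

INTERFACE

Orientations are given as [roll, pitch, yaw] about the fixed x, y, z axes, in that order (R = Rz(yaw) Ry(pitch) Rx(roll)).
In Python, from plant import sensors, snapshot, order, ctrl gives the robot as it stands.
- The arm moves only by the tool send_rows, never from a script. Its argument "commands" is a list of rows, each a list of 3 entries, a list of its own where there are three numbers: the closure, from 0 (fully open) to 1 (shut), then the shift along the world's x, y, z in units of 0.25 m (1.0 is 0.25 m), then the turn, a rotation vector about the world's x, y, z in units of 360 degrees (1.0 is 360 degrees). In form: [[hand, [x, y, z], [ax, ay, az]], ...]. A call has 1 to 12 rows; each row shifts and turns the pose as measured when the row begins; what a row does not reach is not made up. A row lasts 1/10 s, in which the tool goes at most 50 mm and 8.59 degrees, less where a joint would pass 70% of its speed; a pose out of reach is approached as far as the arm can. A call with a number of a shift or a turn outside -1 to 1 is refused whole. A call with a gripper value outside its range is refused whole. The fingers move at their own pace and stop on an object; the grip force is fixed at half the most. Time passes only in rows, so rows that do not move let the fingers close. It gives the time, the measured TCP pose, the force and the opening at its end, in the units of the state.
- sensors.get_obs(): the state, without advancing time (a new reading comes with each control period).
- snapshot(name): name is "scene" or "top" or "wrist"; returns a dict with "color" (400x640x3 uint8, blue, green, red), "z_map" (400x640 float32, m along the optical axis (not along the pixel's ray), 0 where there is no reading), "mtx" (3x3 intrinsics, pixels), "xyz" and "attitude" of the camera in the world. Camera axes: x right, y down, z forward; pixel columns grow to the right and rows downward; lengths in m; the calibration is good to about 2 mm. A picture is of the moment at which its call begins.
- order.close_job(): hands the job in, once; it reports no verdict.
The state is a dict: "clock": time; "joint_pos": joint angles; "qvel": joint speeds; "tau": joint torques, N m; "tool_pos": TCP position; "orientation": TCP orientation; "force": force on the tool from outside, world axes, zero at the start; "moment": the same for the moment, N m; "opening": finger opening in m.
Only numpy, scipy, OpenCV 4.12 (cv2) and the standard library are available. Lean on these libraries where they do the work, as an engineer would, in place of code of your own. Each camera call takes 0.05 s, during which the arm holds its last target.

TASK

On the breadboard stand two telescoping posts on round feet. Collapse the one made of three nested sections for storage by pressing it straight down from above: first its thin innermost tube fully home into the middle one, then the middle tube fully home into the outer body. Leave the two-section post at the height to which it is set.

Things in the scene. Friction and masses are not known exactly. Their poses are not given: they have to be found in the camera images.
- tele_cap (a point): centre of the upper face of the three-section post's top plate: flat black disc, 40 mm across, 10 thick, on the innermost tube (16 mm steel). Below it the middle 27 mm aluminium tube with a 44 mm collar 12 high, and the fixed 38 mm black body (50 mm collar, 68 mm round foot). The post is vertical. Collapsed, plate, collar and body meet and this point is 117 mm above the worktop.
- tele_inner (a joint): how far the innermost tube stands out of the middle one, in m: 0 = fully home, plate resting on the middle collar; at most 0.07. Pressing it down takes about 3 N; it stays where it is left.
- tele_middle (a joint): how far the middle tube stands out of the body, in m: 0 = fully home, its collar resting on the body; at most 0.07. It takes about 9 N and stays where it is left, so pressing on the top plate sinks the innermost tube first, and the middle one only once the innermost is home.
- duo_cap (a point): centre of the upper face of the top plate of the two-section post, to be left alone: the same black foot and 38 mm body, but 115 mm high, with a single 21 mm aluminium rod and a like top plate 40 mm across; no collar between plate and body.
Mind the look-alikes: they are no part of the job. What is shaped like the part that bears tele_cap but white or yellow is not meant.

How it is judged (in metres and radians):
On the way, in this order (a step that is already met when the one before it is completed fails the run):
1. the innermost tube is home in the middle one while the middle one still stands out (value of joint tele_inner below 0.008 m and value of joint tele_middle above 0.015 m), for 0.05 s.
2. the middle tube is home too (value of joint each of tele_inner, tele_middle below 0.008 m), for 0.1 s.
At the end, for the whole second after the job is handed in: Both tubes of the three-section post are home to within 8 mm each, and the two-section post's plate is within 10 mm of where it was (all of step 2 and distance of duo_cap from where it was at the start of the episode below 0.01 m); the robot touches nothing.
It fails at once if the two-section post is pushed down or pulled out by more than 10 mm (distance of duo_cap from where it was at the start of the episode above 0.01 m).
It also fails if it takes over 34 s, if anything falls off the work surface, if the arm or the gripper's body presses on something with over 40 N, if the wrist force passes 120 N, or if a joint passes its speed limit or range.

## Working session

There is one attempt and no reset: what is moved stays moved. The work goes in short steps, Python scripts to look and compute and a tool call to move; the robot and the scene stay as the last step left them, time stands still between calls to the robot, and variables do not carry over. Pictures are saved under pics/ and viewed, and the job is handed in when it is done.

Besides the shell and the picture viewer there is one more tool, called as a command line: name --argument value ..., lists and objects as JSON in quotes. send_rows: Moves the arm, as the interface text tells. Its arguments: {"type":"object","properties":{"commands":{"type":"array","items":{"type":"array"}}},"required":["commands"]}

```bash
mkdir -p pics; ls
cat > h.py <<'E'
import numpy as np,cv2
from plant import sensors,snapshot,order,ctrl
from scipy.spatial.transform import Rotation as R
def pts(s):
    z=s['z_map'];K=np.array(s['mtx']);v,u=np.mgrid[:z.shape[0],:z.shape[1]]
    P=np.stack([(u-K[0,2])/K[0,0]*z,(v-K[1,2])/K[1,1]*z,z],-1)
    a=np.array(s['attitude']);M=a if a.shape==(3,3) else R.from_euler('xyz',a,degrees=True).as_matrix()
    return P@M.T+np.array(s['xyz'])
E
python3 - <<'E'
from h import *
for n in ['scene','top']:
    s=snapshot(n);cv2.imwrite(f'pics/{n}0.png',s['color']);np.savez(f'{n}0.npz',**s)
    print(n,s['xyz'],s['attitude'],s['mtx'])
    P=pts(s);print(P[200,320],P[350,320])
o=sensors.get_obs();print(o)
E
```

```text
pics
scene [0.16834009 0.55907437 0.98505588] [-141.80220231    0.61176755 -150.61931811] [[379.38016807   0.         321.92087527]
 [  0.         379.38016807 201.15591019]
 [  0.           0.           1.        ]]
[ 0.51768937 -0.03116347  0.11914996] [ 0.46974852  0.08308371 -0.8811278 ]
top [ 0.36364648 -0.08228631  1.25201463] [-172.99412981    1.18360326  -90.72578067] [[402.19052373   0.         323.46140752]
 [  0.         402.19052373 194.48799695]
 [  0.           0.           1.        ]]
[ 0.49927437 -0.04765096  0.01233356] [ 0.24932601 -0.06768166  0.79749424]
{'clock': 0.1, 'joint_pos': array([-6.00404491e+01,  2.05872815e+01,  6.38737088e-01, -1.62395192e-02,
       -7.01366974e+01, -1.65056694e+01]), 'qvel': array([-0.02186859, -0.09338703,  0.06510211,  0.02768803, -0.04460207,
       -0.12867197]), 'tau': array([-1.08100619e-03, -5.84166133e+01,  2.93748933e+01,  7.01544553e+00,
        1.01290934e-02, -6.95118842e-05]), 'tool_pos': array([ 0.15689333, -0.65605872,  0.22571948]), 'orientation': array([-1.79990418e+02, -8.60669031e-02,  1.03448345e+02]), 'force': array([ 0.14637038,  0.46272796, -0.92186098]), 'moment': array([-0.04075899, -0.02457681, -0.00737835]), 'opening': 0.08745916170596041}
```

View pics/scene0.png

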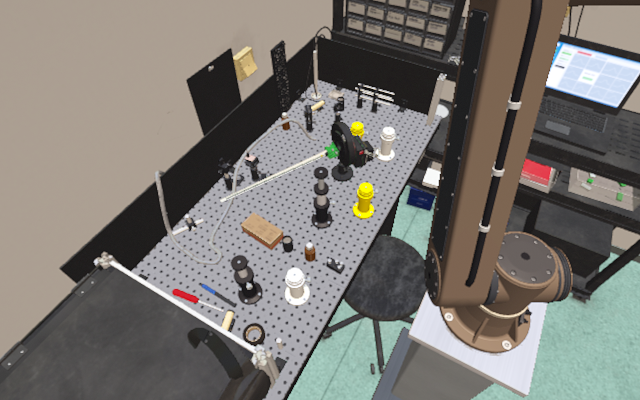

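View pics/top0.png

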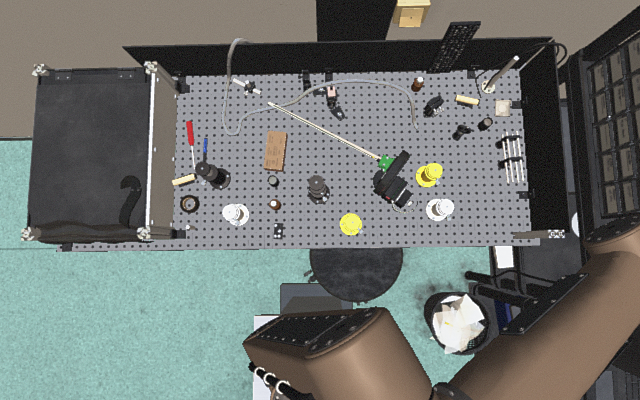

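The black candidates in the scene image are the taller post at (321,195) and the shorter one at (245,280). The look-alikes are white at (296,285) and (387,143), and yellow at (365,198) and (357,130). The dark fan-like device at (345,150) isn't a post. I'll crop in closer to choose.

Run:
```python
from h import *
s=dict(np.load('scene0.npz'));P=pts(s);c=s['color']
a=cv2.resize(c[155:235,285:365],(400,400),interpolation=2);b=cv2.resize(c[235:315,210:290],(400,400),interpolation=2)
cv2.imwrite('pics/crop0.png',np.hstack([a,b]))
t=dict(np.load('top0.npz'));Q=pts(t);c=t['color']
a=cv2.resize(c[165:215,290:340],(400,400),interpolation=2);b=cv2.resize(c[150:200,185:235],(400,400),interpolation=2)
cv2.imwrite('pics/crop1.png',np.hstack([a,b]))
for nm,A in(('scene',P),('top',Q)):
  np.set_printoptions(precision=3,suppress=True)
  print(nm)
  for (v0,v1,u0,u1) in ([(165,230,305,335),(250,305,230,265)] if nm=='scene' else [(170,205,303,332),(155,190,193,225)]):
    X=A[v0:v1,u0:u1].reshape(-1,3);X=X[X[:,2]<.4];zt=np.percentile(X[:,2],99.5)
    h,e=np.histogram(X[:,2],bins=np.arange(-.01,.33,.01));print(dict(zip(e[:-1].round(2),h)))
    T=X[X[:,2]>zt-.006];print(zt,len(T),T.min(0),T.max(0),T.mean(0))
```

```text
scene
{np.float64(-0.01): np.int64(464), np.float64(0.0): np.int64(531), np.float64(0.01): np.int64(141), np.float64(0.02): np.int64(23), np.float64(0.03): np.int64(22), np.float64(0.04): np.int64(24), np.float64(0.05): np.int64(26), np.float64(0.06): np.int64(21), np.float64(0.07): np.int64(2), np.float64(0.08): np.int64(45), np.float64(0.09): np.int64(121), np.float64(0.1): np.int64(20), np.float64(0.11): np.int64(19), np.float64(0.12): np.int64(22), np.float64(0.13): np.int64(13), np.float64(0.14): np.int64(3), np.float64(0.15): np.int64(53), np.float64(0.16): np.int64(91), np.float64(0.17): np.int64(14), np.float64(0.18): np.int64(13), np.float64(0.19): np.int64(11), np.float64(0.2): np.int64(5), np.float64(0.21): np.int64(14), np.float64(0.22): np.int64(144), np.float64(0.23): np.int64(0), np.float64(0.24): np.int64(0), np.float64(0.25): np.int64(0), np.float64(0.26): np.int64(0), np.float64(0.27): np.int64(0), np.float64(0.28): np.int64(0), np.float64(0.29): np.int64(0), np.float64(0.3): np.int64(0), np.float64(0.31): np.int64(0)}
0.2288456524073775 134 [ 0.502 -0.062  0.223] [
[... 2721 characters left out ...]
oat64(0.12): np.int64(10), np.float64(0.13): np.int64(8), np.float64(0.14): np.int64(0), np.float64(0.15): np.int64(0), np.float64(0.16): np.int64(2), np.float64(0.17): np.int64(148), np.float64(0.18): np.int64(24), np.float64(0.19): np.int64(0), np.float64(0.2): np.int64(0), np.float64(0.21): np.int64(0), np.float64(0.22): np.int64(0), np.float64(0.23): np.int64(0), np.float64(0.24): np.int64(0), np.float64(0.25): np.int64(0), np.float64(0.26): np.int64(0), np.float64(0.27): np.int64(0), np.float64(0.28): np.int64(0), np.float64(0.29): np.int64(0), np.float64(0.3): np.int64(0), np.float64(0.31): np.int64(0)}
0.18144166246675075 145 [0.554 0.25  0.175] [0.591 0.289 0.182] [0.573 0.268 0.178]
```

View pics/crop0.png

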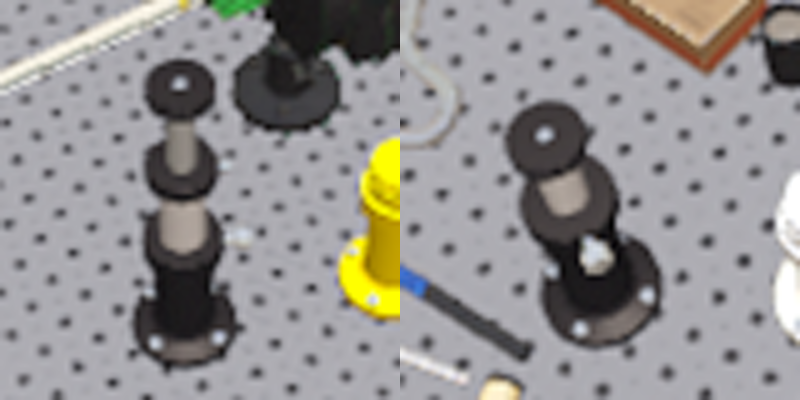

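View pics/crop1.png

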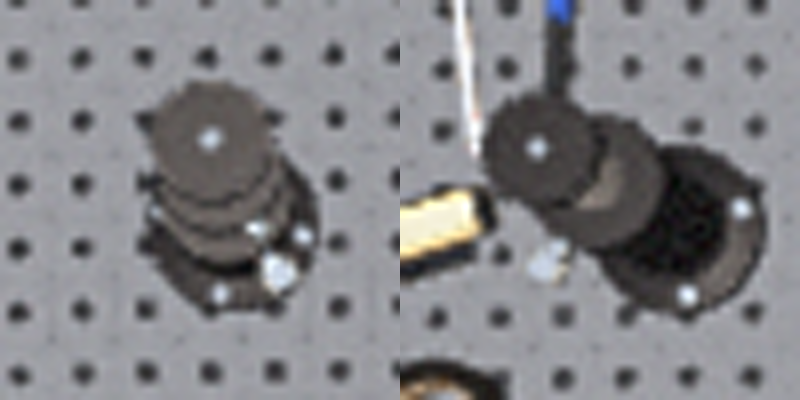

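The left crop of crop0 shows the three-section post: plate, steel tube, collar, aluminium tube, body, with the cap at scene (321,173). The right crop is the two-section post. The cap is at about (0.5225, -0.043, 0.227). Next I'll check clearance around it and along the approach.

Run:
```python
from h import *
X=np.vstack([pts(dict(np.load(f))).reshape(-1,3)[::1] for f in('scene0.npz','top0.npz')])
m=(X[:,0]>.25)&(X[:,0]<.85)&(X[:,1]>-.6)&(X[:,1]<.2)&(X[:,2]<.6)&(X[:,2]>0)
X=X[m]
g=np.zeros((15,20),int)
i=((X[:,0]-.25)/.04).astype(int);j=((X[:,1]+.6)/.04).astype(int)
np.maximum.at(g,(i,j),(X[:,2]*1000).astype(int))
print('y  ',[int(-600+40*k) for k in range(20)])
for k in range(15):print(250+40*k,g[k])
print(R.from_euler('xyz',sensors.get_obs()['orientation'],degrees=True).as_matrix())
```

```text
y   [-600, -560, -520, -480, -440, -400, -360, -320, -280, -240, -200, -160, -120, -80, -40, 0, 40, 80, 120, 160]
250 [  0   0   0   0   0   0   0   0   0   0   0   0 599 597   0   0   0   0
   0   0]
290 [0 0 0 0 0 0 0 0 0 0 0 0 0 0 0 0 0 0 0 0]
330 [  5   6 599   5   4   4   6   5   6   5   3   6   6   6   7   4   5   8
   4   9]
370 [598 599 599   5   7   5   6   7   7   6 102 120  87   5   9   5  35  35
   6   5]
410 [  7   5   4   6 120 118   5 128 128   6 108 122 113   6   6   6  31  36
   6 121]
450 [  5   5   7   5 121 122 108 140 164 162   5  12   8  96  10   6  53  73
   7 122]
490 [  6   7   4   4  89  12   7 162 208 208 167   5   6 232 230   5  46  74
   7  12]
530 [ 66   7   6   8  99 121 120 163 217 217   5   5   4 230 229   6   6  56
   6   7]
570 [101   7   5   6   6 122 108 201 216 178 102   6   8   6   5   6  41  54
  38   6]
610 [101   6   6   5   7   5   5 184 182 117 112 111   5   6   6   6  41  43
  39   7]
650 [101   6  90  96   5   6   6   6   8   8   5 111 110 105   5   6  43  42
  38   5]
690 [ 53  53 115 117   6   6  15   6   7   9   7   5   7 111 106 100  41  44
   7   7]
730 [ 56  53   7   5 105 106  77   7   7   6   5   8  13   5 105 105 104  99
   5  13]
770 [  5  32  30  19 107 106  99 104   6   6   6  10 104 105   8  45 101 104
  15  21]
810 [159  27  33  24   5  48  49 103  97  91  88  91 139 105 115 109  30   7
  12  27]
[[-2.32568369e-01  9.72579915e-01 -5.12008513e-04]
 [ 9.72578890e-01  2.32568872e-01  1.42206620e-03]
 [ 1.50215027e-03 -1.67241053e-04 -9.99998858e-01]]
```

send_rows --commands '[[1, [0, 0, 0.14], [0, 0, 0]], [1, [0, 0, 0.14], [0, 0, 0]], [1, [0, 0, 0.14], [0, 0, 0]], [1, [0.08, 0.14, 0], [0, 0, 0.022]], [1, [0.09, 0.16, 0], [0, 0, 0.022]], [1, [0.09, 0.16, 0], [0, 0, 0.022]], [1, [0.09, 0.16, 0], [0, 0, 0.022]], [1, [0.09, 0.16, 0], [0, 0, 0.022]], [1, [0.09, 0.16, 0], [0, 0, 0.022]], [1, [0.09, 0.16, 0], [0, 0, 0.022]]]'

```text
clock: 1.1
tool_pos: [0.3114, -0.3728, 0.3264]
orientation: [-179.9, -0.8, 160.4]
force: [1.7, 0.1, -0.2]
opening: 0.0132
```

send_rows --commands '[[1, [0.1, 0.16, 0], [0, 0, 0.01]], [1, [0.1, 0.16, 0], [0, 0, 0.01]], [1, [0.1, 0.16, 0], [0, 0, 0.01]], [1, [0.1, 0.16, 0], [0, 0, 0.01]], [1, [0.1, 0.16, 0], [0, 0, 0.01]], [1, [0.1, 0.16, 0], [0, 0, 0.005]], [1, [0.08, 0.12, 0], [0, 0, 0]], [1, [0, 0, 0], [0, 0, 0]]]'

```text
clock: 1.9
tool_pos: [0.4856, -0.0853, 0.3257]
orientation: [-180.0, -0.7, -178.3]
force: [-0.1, -0.3, -0.0]
opening: 0.0003
```

```bash
python3 -c "
from h import *
o=sensors.get_obs();print(o['tool_pos'],o['orientation'],o['force'],o['joint_pos'],o['opening'],np.array([.5225,-.043,.227])-o['tool_pos'])"
```

```text
[ 0.4855667  -0.08530957  0.32568095] [-179.96041254   -0.72089489 -178.34602011] [-0.0898173  -0.30889747 -0.02360668] [ 12.84620766   0.54814937 -11.44618308  -0.10307938 -78.72055469
 -11.17118631] 0.0003450438487881045 [ 0.0369333   0.04230957 -0.09868095]
```

send_rows --commands '[[1, [0.08, 0.09, 0], [0, -0.002, -0.002]], [1, [0.07, 0.08, 0], [0, 0, 0]], [1, [0, 0, -0.14], [0, 0, 0]], [1, [0, 0, -0.1], [0, 0, 0]], [1, [0, 0, 0], [0, 0, 0]]]'

```text
clock: 2.4
tool_pos: [0.5236, -0.0404, 0.2633]
orientation: [-180.0, -0.0, -179.0]
force: [-0.4, 0.1, 0.2]
opening: 0.0004
```

Run:
```python
from h import *
o=sensors.get_obs();print(o['tool_pos'],o['orientation'],o['force'],np.array([.5225,-.043,.227])-o['tool_pos'])
s=snapshot('scene');w=snapshot('wrist')
cv2.imwrite('pics/s2.png',cv2.resize(s['color'][130:250,260:380],(500,500),interpolation=2));cv2.imwrite('pics/w2.png',w['color'])
```

```text
[ 0.52357542 -0.04037051  0.26329515] [-1.79950439e+02 -4.60403099e-02 -1.78958236e+02] [-0.43412005  0.09690667  0.24174799] [-0.00107542 -0.00262949 -0.03629515]
```

View pics/s2.png

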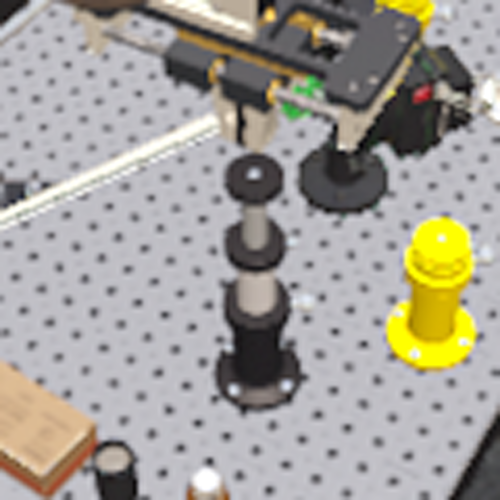

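View pics/w2.png

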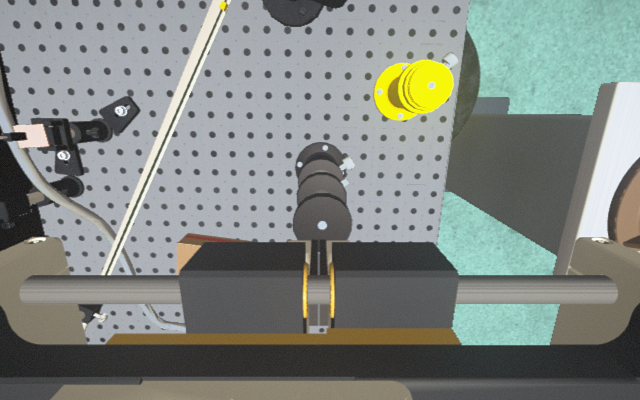

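The post is untouched and the fingertips are above the cap, at (255,130) versus cap (255,180) in the crop. Now I'll press in small steps.

send_rows --commands '[[1, [0, -0.01, -0.08], [0, 0, 0]], [1, [0, 0, -0.05], [0, 0, 0]], [1, [0, 0, -0.04], [0, 0, 0]], [1, [0, 0, -0.04], [0, 0, 0]], [1, [0, 0, -0.04], [0, 0, 0]], [1, [0, 0, -0.04], [0, 0, 0]], [1, [0, 0, -0.04], [0, 0, 0]], [1, [0, 0, 0], [0, 0, 0]]]'

```text
clock: 3.3
tool_pos: [0.5279, -0.0441, 0.1872]
orientation: [-180.0, 0.8, -179.0]
force: [0.7, 0.2, 0.4]
opening: 0.0003
```

Run:
```python
from h import *
o=sensors.get_obs();print(o['tool_pos'],o['orientation'],o['force'])
s=snapshot('scene')
cv2.imwrite('pics/s3.png',cv2.resize(s['color'][130:250,260:380],(500,500),interpolation=2))
```

```text
[ 0.52793212 -0.0441088   0.18721252] [-179.9738948     0.81212159 -178.98903624] [0.7321652  0.20027813 0.35118261]
```

View pics/s3.png

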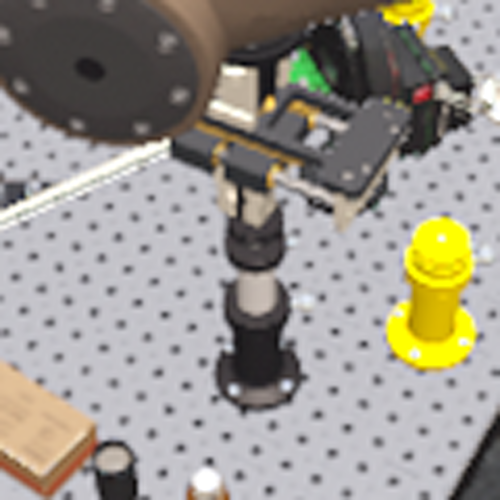

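send_rows --commands '[[1, [-0.01, 0, -0.03], [0, 0.002, 0]], [1, [-0.005, 0, -0.03], [0, 0, 0]], [1, [0, 0, -0.02], [0, 0, 0]], [1, [0, 0, 0], [0, 0, 0]]]'

```text
clock: 3.75
tool_pos: [0.5267, -0.044, 0.1682]
orientation: [-180.0, 0.4, -178.9]
force: [0.3, 0.0, 0.2]
opening: 0.0006
```

Run:
```python
from h import *
o=sensors.get_obs();print(o['tool_pos'],o['orientation'],o['force'])
s=snapshot('scene')
cv2.imwrite('pics/s4.png',cv2.resize(s['color'][150:230,280:360],(560,560),interpolation=2))
```

```text
[ 0.52674497 -0.04400301  0.1682038 ] [-179.97081326    0.35744823 -178.9296268 ] [0.28204421 0.02268863 0.24004295]
```

View pics/s4.png

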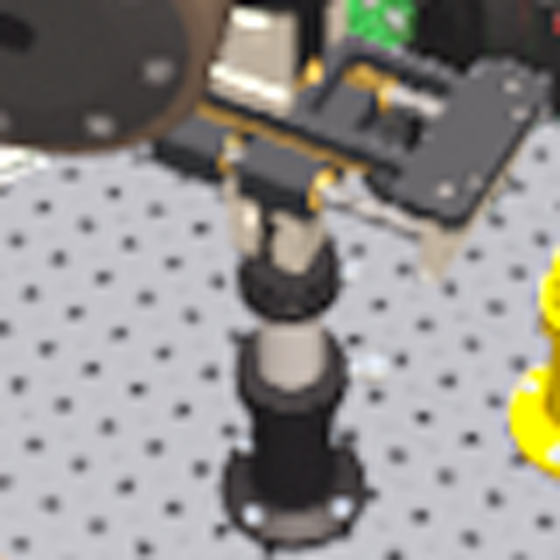

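The plate now meets the collar at (290,275) and the middle tube still stands out by about 50 mm. I'll continue pressing.

send_rows --commands '[[1, [-0.01, 0, -0.04], [0, 0.001, 0]], [1, [0, 0, -0.04], [0, 0, 0]], [1, [0, 0, -0.04], [0, 0, 0]], [1, [-0.01, 0, -0.04], [0, 0.001, 0]], [1, [0, 0, -0.03], [0, 0, 0]]]'

```text
clock: 4.3
tool_pos: [0.5267, -0.044, 0.1251]
orientation: [-180.0, 0.3, -178.8]
force: [-5.1, 1.0, 8.9]
opening: 0.0002
```

send_rows --commands '[[1, [0, 0, -0.02], [0, 0, 0]], [1, [0, 0, -0.02], [0, 0, 0]]]'

```text
clock: 4.5
tool_pos: [0.527, -0.0441, 0.1164]
orientation: [-179.9, 0.4, -178.7]
force: [-19.3, 5.9, 57.3]
opening: 0.0006
```

Run:
```python
from h import *
o=sensors.get_obs();print(o['tool_pos'],o['orientation'],o['force'])
s=snapshot('scene')
cv2.imwrite('pics/s5.png',cv2.resize(s['color'][150:230,280:360],(560,560),interpolation=2))
```

```text
[ 0.5269807  -0.04408748  0.1164144 ] [-179.9252504     0.38529681 -178.72967259] [-19.27466687   5.92152417  57.31669938]
```

View pics/s5.png

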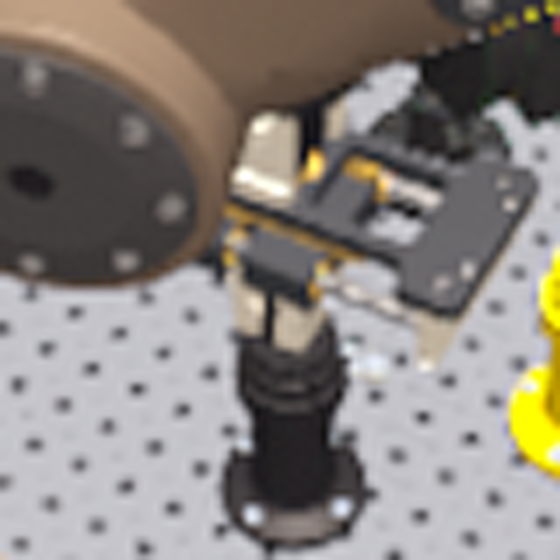

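The stack is fully closed: TCP at 0.116 and 57 N of hard-stop force. Next I'll retreat.

send_rows --commands '[[1, [0, 0, 0.04], [0, 0, 0]], [1, [0, 0, 0.12], [0, 0, 0]], [1, [0, 0, 0.16], [0, 0, 0]], [1, [0, 0, 0.16], [0, 0, 0]], [1, [0, 0, 0.16], [0, 0, 0]], [1, [0, -0.12, 0.1], [0, 0, 0]], [1, [0, -0.12, 0], [0, 0, 0]], [1, [0, 0, 0], [0, 0, 0]], [1, [0, 0, 0], [0, 0, 0]]]'

```text
clock: 5.45
tool_pos: [0.5211, -0.106, 0.3079]
orientation: [-179.9, -0.0, -178.7]
force: [-0.2, 0.7, -0.4]
opening: 0.0004
```

Run:
```python
from h import *
o=sensors.get_obs();print(o['clock'],o['tool_pos'],o['force'])
np.set_printoptions(precision=4,suppress=True)
s=snapshot('scene');P=pts(s)
for (v0,v1,u0,u1) in [(185,230,305,335),(250,305,230,265)]:
    X=P[v0:v1,u0:u1].reshape(-1,3);X=X[X[:,2]<.3];zt=np.percentile(X[:,2],99.5);T=X[X[:,2]>zt-.006];print(zt,T.mean(0),len(T))
cv2.imwrite('pics/s6.png',cv2.resize(s['color'][120:320,200:400],(600,600),interpolation=2))
```

```text
5.45 [ 0.52112811 -0.10601899  0.30793365] [-0.18341014  0.66702345 -0.36066669]
0.11963466477154083 [ 0.5214 -0.0418  0.117 ] 115
0.17972922100540215 [0.5725 0.2705 0.1771] 197
```

View pics/s6.png

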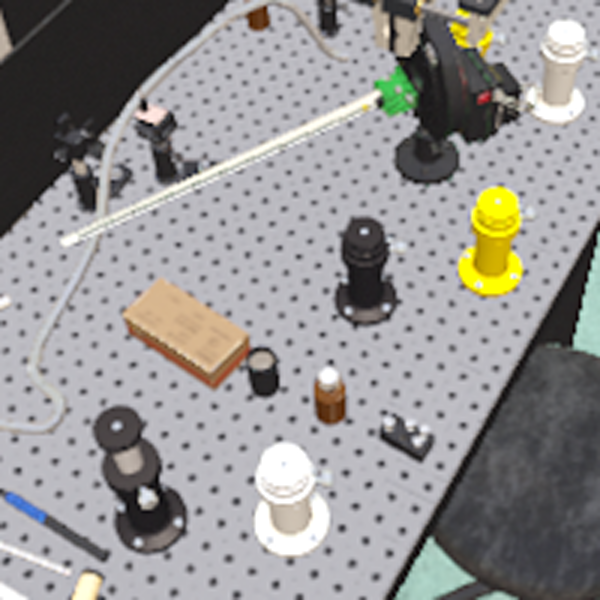

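The post at (365,265) is collapsed with its cap at 0.117. The two-section post at (130,480) is unchanged, and the arm is clear.

```bash
python3 -c "
from h import *
print(order.close_job())"
```

```text
the job is handed in; nothing more can be done
None
```

The three-section post is collapsed and the job is handed in at about 5.5 s; no verdict was reported.

- **Pressing:** With the gripper shut, I pressed straight down on the top plate. The inner tube went home first, with the middle one still standing out by about 50 mm. I then pressed the middle tube home to its hard stop, where the last reading was 57 N upward. That is under the 120 N wrist limit, and only the fingertips touched the plate. I then backed off well clear.
- **Last checks:** The plate's top measured 0.117 m, the collapsed height. The two-section post's plate measured 0.177 m both before and after, with its position unchanged to within 1 mm. The force on the tool was about zero.
- **Drift:** The tool drifted about 5 mm in x while pressing, but it stayed on the plate. No check failed or disagreed.

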